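# Open the ratchet clamp to the flywheel mark

## Task

The flywheel goes in the bench clamp next, so open the clamp for it: press the red ratchet release on the sliding jaw with your fingertips and, keeping it pressed, push the jaw back along its bar until its white pointers line up with the yellow marker. Then let the release spring up so that the jaw is locked there; nothing is to be gripped, and the loose parts lying around stay where they are.

Things in the scene. Friction and masses are not known exactly. Their poses are not given: they have to be found in the camera images.
- clamp: Ratchet bar clamp bolted to the bench, blue base plate 110 x 400 mm, 10 mm thick. Origin: centre of the plate's underside on the bench. Its z is up, its y runs along the toothed steel bar from the fixed jaw (blue block, 85 mm high, its face at y = -145 mm) to the end block (at y = +180 mm, 46 mm high). The sliding jaw opens towards +y.
- jaw (a joint): Position of the sliding jaw along the bar in m: 0 is shut against the fixed jaw, 0.225 is fully open against the end block. It grows as the jaw moves along the clamp's +y. Its ratchet locks it in both directions (but for up to 4 mm of play) while the red release is up; with the release held at least half way down it slides against about 3 N of friction and stays where it is left.
- jaw_pointer (a point): Middle of the sliding jaw (dark steel, 56 mm across the bar, 98 mm along it, its top deck 42 mm above the bench), at deck height; frame axes as the clamp's. White pointer lines on both flanks of the jaw lie at this place along the bar.
- thumb_wall (a point): Top edge, inner side, of the 14 mm thick thumb wall across the jaw's +y end, 76 mm above the bench; pushing on its inner face opens the jaw. A like wall, the jaw plate, stands at the -y end, 85 mm above the bench. The walls are 70 mm apart with the red pad between them, open to both sides and above, so that closed fingertips fit in from above.
- release (a joint): Travel of the red ratchet release in m: 0 is up (locked), 0.008 is fully pressed in. It is sprung: about 2 N starts it and 7 N holds it fully down, and it springs back when let go.
- release_top (a point): Centre of the top face of the red release pad, 44 mm across the bar and 62 mm along it, between the jaw's two walls, 52 mm above the bench when up; pressed straight down, and rides along with the jaw; frame axes as the clamp's.
- marker: Yellow width marker fixed on the base plate: two small blocks, one each side of the bar 46 mm from its centre line, each 14 mm across, 8 mm along the bar, their tops 34 mm above the bench. Origin on the bar's centre line at bench level, axes as the clamp's; the jaw's white pointers are to stand level with it along the bar (same y in the clamp's frame).
- condenser: tarnished aluminium ignition condenser lying on a flat strap, 44 x 34 x 19 mm; loose; origin under its middle; leave it alone
- points_cover: round brown bakelite points cover, diameter 66 mm, 18 mm high; loose; origin under its middle; leave it alone
- puller: rusty steel flywheel puller: bar 100 x 24 mm with three upright bolts, the middle one 68 mm high; loose; origin under its middle; leave it alone
- feeler_gauge: folded steel feeler gauge set, 94 x 20 x 16 mm; loose; origin under its middle; leave it alone
- spark_plug: spark plug lying down, 64 x 20 x 20 mm, white insulator; loose; origin under its hexagon; leave it alone
- flywheel: dull aluminium mower flywheel lying flat, diameter 150 mm, 33 mm high; loose; origin under its middle; leave it alone
- wrench: steel open-end wrench lying flat, 160 mm long; loose; leave it alone

How it is judged:
By the outcome, as a careful person would: the job done as asked, in the order asked, and still so for the second after the job is handed in, with the robot touching nothing.
It also fails if it takes over 34 s, if anything falls off the work surface, if the arm or the gripper's body presses on something with over 40 N, if the wrist force passes 120 N, or if a joint passes its speed limit or range.

## Robot

A 7-joint arm with a two-finger parallel gripper is mounted at the origin on the work surface. World frame = base frame: x ahead of the robot, y to its left, z up, the work surface at z = 0. Lengths are in m, angles in rad, forces in N, time in s.
With the tool pointing down it reaches from about 0.4 to 0.875 m from the base axis. Payload 4.4 kg.
Tool frame: the origin (TCP) lies at the very end of the fingers, on their centre line; the grasp point (between the pads) lies 19 mm behind it (robot.tcp_to_grasp is the distance from the TCP to the grasp point, in m); z points along the fingers, y is the line along which they close (so a half turn about z gives the same grasp; the last joint's range is limited). The gripper opens to 85 mm and grips with 20 to 120 N. Pads are 22 mm wide; open, the fingers measure 114 mm over their backs; the gripper's body (76 mm by 85 mm) begins 54 mm behind the grasp point. The pads swing forward as they close: fully open they stand 13 mm farther back than shut.
Start: joints at [-0.066, 0.628, 0.038, 1.517, -0.027, 0.996, -0.02], TCP at [0.65, 0, 0.194] pointing down, gripper open.
Joint ranges: [-3.06, 3.06], [-0.37, 2.12], [-1.25, 1.32], [0.18, 2.47], [-1.1, 4.24], [0.23, 1.98], [-2.94, 2.94]. Speed limits (rad/s): [2.57, 2.57, 3.14, 3.14, 3.14, 3.14, 3.14].

## Interface

Orientations are given as a unit quaternion [w, x, y, z].
In Python, from workcell import robot gives the robot as it stands. The module is installed in compiled form; this text tells all that it offers.
- The arm moves only by the shell command python3 -m crank 'ROWS' [FORCE]. ROWS is a JSON object of lists of equal length, an entry for each row: "rot": the turn, a rotation vector about the tool's x, y, z in units of pi/2 rad (1.0 is pi/2 rad), a list of three; "slide": the shift along the tool's x, y, z in units of 0.25 m (1.0 is 0.25 m), a list of three; "hand": the closure, from -1 (fully open) to 1 (shut). A call has 1 to 20 rows; each row is the pose to reach, as a shift and turn from the pose commanded when the call began, along the tool's axes at that moment; what a row does not reach only later rows make up. A row lasts 1/10 s, in which the tool goes at most 50 mm and 8.59 degrees, less where a joint would pass 70% of its speed; a pose out of reach is approached as far as the arm can. A call with a number of a shift or a turn outside -1 to 1 is refused whole. A call with a gripper value outside its range is refused whole. The fingers move at their own pace and stop on an object; FORCE is the grip in N (left out, the last holds). Time passes only in rows, so rows that repeat a pose let the fingers close. It gives the time, the measured TCP pose, the force, the opening and the grip force at its end, in the units of the state.
- robot.get_obs(): the state, without advancing time (a new reading comes with each control period).
- robot.camera(name): name is "scene" or "side" or "wrist"; returns (picture, depth): 384x512x3 uint8, red, green, blue; 384x512 float32, m along the optical axis (not along the pixel's ray), 0 where there is no reading.
- robot.camera_info(name): a dict with "fx", "fy", "cx", "cy" (pixels), "world_from_camera" (4x4, takes a point from camera to world coordinates); the wrist camera has in their place "hand_eye" (4x4, takes a point from camera to tool coordinates, whose origin is the TCP and whose axes are the flange's). Camera axes: x right, y down, z forward; pixel columns grow to the right and rows downward; lengths in m; the calibration is good to about 2 mm. The wrist camera is an equidistant fisheye: a pixel r from the principal point sees the ray r / f radians off the axis. A picture is of the moment at which its call begins: read the wrist's pose just before it. camera_info takes no time and is no camera call.
- robot.close_job(): hands the job in; it is judged then, once.
Trained networks look in the newest picture that a camera, given by its name, has taken for a name from the list of things; names that differ only in an ending like _2 or _b are one class to them, and where a whole thing is asked for, a point or a joint stands for the part that bears it (a point fixed in the world has none). Each returns a list of dicts, best first, with "conf" (0 to 1); they miss things now and then, are a little off and sometimes report something else, mostly with a low value. They report only what shows in the picture. A call takes as long as a camera call.
- robot.masks_of(target, camera): "region" (384x512 bool, what is visible of it) and "box" ([centre column, centre row, width, height] in pixels, round what is visible of it).
- robot.tip_of(target, camera): "at" ([column, row] in pixels: a listed point, or the origin of a listed thing).
The state is a dict: "t": time; "joint_positions": joint angles; "joint_vel": joint speeds; "joint_torque": joint torques, N m; "tool_pos": TCP position; "eef_rot": TCP orientation; "wrist_force": force on the tool from outside, world axes, zero at the start; "moment": the same for the moment, N m; "finger_gap": finger opening in m; "grip_force": force on a finger pad.
Only numpy, scipy, OpenCV 4.12 (cv2) and the standard library are available. Lean on these libraries where they do the work, as an engineer would, in place of code of your own. Each camera call takes 0.05 s, during which the arm holds its last target. There are 200 camera calls.

## Working session

There is one attempt and no reset: what is moved stays moved. The work goes in short steps, Python scripts to look and compute and a shell command to move; the robot and the scene stay as the last step left them, time stands still between calls to the robot, and variables do not carry over. Pictures are saved under pics/ and viewed, at most 10 in all, crops included, and the job is handed in when it is done.

```bash
mkdir -p pics; cat > h.py <<'E'
import numpy as np, cv2
from workcell import robot
def look(cam,name=None):
    im,d=robot.camera(cam)
    if name: cv2.imwrite(f'pics/{name}.png',im[:,:,::-1])
    return im,d
def ray(cam,px):
    i=robot.camera_info(cam);T=np.array(i['world_from_camera'])
    v=T[:3,:3]@np.array([(px[0]-i['cx'])/i['fx'],(px[1]-i['cy'])/i['fy'],1.])
    return T[:3,3],v/np.linalg.norm(v)
def tri(rays):
    A=0;b=0
    for o,v in rays:
        P=np.eye(3)-np.outer(v,v);A=A+P;b=b+P@o
    x=np.linalg.solve(A,b);return x,[float(np.linalg.norm((np.eye(3)-np.outer(v,v))@(x-o))) for o,v in rays]
def dep(cam,d,px):
    i=robot.camera_info(cam);T=np.array(i['world_from_camera'])
    u,v=int(round(px[0])),int(round(px[1]));w=d[max(0,v-1):v+2,max(0,u-1):u+2];w=w[w>0]
    if not len(w): return None
    z=np.median(w);return T[:3,:3]@np.array([(px[0]-i['cx'])/i['fx']*z,(px[1]-i['cy'])/i['fy']*z,z])+T[:3,3]
E
python3 - <<'E'
from h import *
np.set_printoptions(precision=4,suppress=True)
D={}
for c in('scene','side'): D[c]=look(c,c+'0')
for n in('clamp','jaw_pointer','thumb_wall','release_top','marker'):
    R=[]
    for c in('scene','side'):
        t=robot.tip_of(n,c)
        if t:
            p=t[0]['at'];R.append(ray(c,p));print(n,c,np.array(p),round(t[0]['conf'],2),dep(c,D[c][1],p))
    if len(R)==2: print('  tri',*tri(R))
o=robot.get_obs();print(o['t'],o['tool_pos'],o['eef_rot'],o['finger_gap'])
cv2.imwrite('pics/both.png',cv2.resize(np.vstack([D['scene'][0],D['side'][0]])[:,:,::-1],None,fx=.78,fy=.78))
E
```

```text
clamp scene [254.1 186.3] 0.71 [0.5407 0.0118 0.0364]
clamp side [267.2 226.1] 0.69 [0.517  0.0183 0.0102]
  tri [ 0.5228 -0.0022 -0.002 ] [0.0018517457023592275, 0.001851745702359237]
jaw_pointer scene [252.3 172. ] 0.97 [ 0.5033 -0.0278  0.0515]
jaw_pointer side [279.3 208.1] 0.82 [ 0.4974 -0.0264  0.0521]
  tri [ 0.5    -0.0306  0.0481] [0.0016178751193354388, 0.0016178751193353914]
thumb_wall scene [254.8 175.6] 0.93 [ 0.5231 -0.      0.0758]
thumb_wall side [271.6 209.1] 0.8 [0.5042 0.0229 0.0734]
  tri [ 0.5136 -0.0074  0.0559] [0.0013327334328834132, 0.0013327334328833628]
release_top scene [252.  172.1] 0.67 [ 0.5043 -0.0285  0.0513]
release_top side [278.7 209.8] 0.44 [ 0.4953 -0.015   0.0529]
  tri [ 0.5003 -0.0317  0.0431] [0.0004640323964343675, 0.00046403239643443207]
marker scene [258.7 197.4] 0.55 [0.5643 0.053  0.0301]
marker side [254.1 231.5] 0.39 [0.5404 0.0615 0.0112]
  tri [ 0.5483  0.041  -0.0031] [0.0004316499002799038, 0.00043164990027994075]
0.6 [0.65   0.     0.1939] [-0.      0.7071  0.7071  0.    ] 0.08540759468420485
```

View pics/both.png

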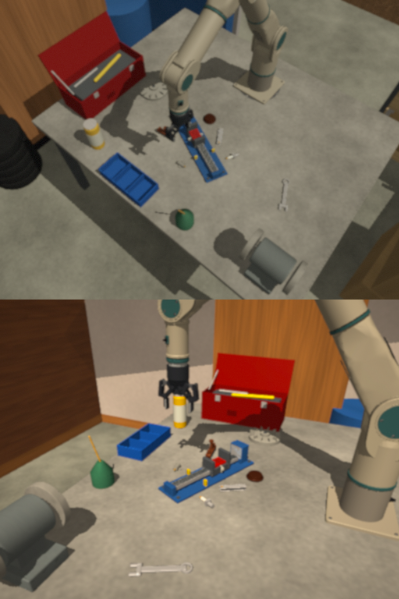

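The scene picture (top) shows the clamp under and behind the hand, with the jaw near (196,135). Its bar runs away from the robot to the left. The side picture agrees, with the fixed jaw at (240,455). I'll take a wrist view next.

```bash
cat >> h.py <<'E'
from scipy.spatial.transform import Rotation as Ro
def wT():
    o=robot.get_obs();q=o['eef_rot'];T=np.eye(4);T[:3,:3]=Ro.from_quat([q[1],q[2],q[3],q[0]]).as_matrix();T[:3,3]=o['tool_pos']
    return T@np.array(robot.camera_info('wrist')['hand_eye'])
def wray(T,px):
    i=robot.camera_info('wrist');a=np.array([(px[0]-i['cx'])/i['fx'],(px[1]-i['cy'])/i['fy']]);r=np.linalg.norm(a)
    v=np.array([*(a/r*np.sin(r)),np.cos(r)]) if r>0 else np.array([0,0,1.]);return T[:3,3],T[:3,:3]@v
def wproj(T,P):
    i=robot.camera_info('wrist');p=np.linalg.inv(T)@np.append(P,1);r=np.arctan2(np.hypot(p[0],p[1]),p[2]);h=np.hypot(p[0],p[1])
    return np.array([i['cx']+i['fx']*r*p[0]/h,i['cy']+i['fy']*r*p[1]/h])
def atz(r,z): return r[0]+r[1]*(z-r[0][2])/r[1][2]
E
python3 - <<'E'
from h import *
np.set_printoptions(precision=4,suppress=True)
T=wT();im,d=look('wrist');print(T[:3,3])
Z=dict(clamp=0,jaw_pointer=.042,thumb_wall=.076,release_top=.052,marker=0)
for n in Z:
    t=robot.tip_of(n,'wrist')
    for k in t[:2]: print(n,np.array(k['at']),round(k['conf'],2),atz(wray(T,k['at']),Z[n]))
cv2.imwrite('pics/w0.png',cv2.resize(im[:,:,::-1],None,fx=1.5,fy=1.5))
s=robot.camera('scene')[0][120:250,190:320];cv2.imwrite('pics/s1.png',cv2.resize(s[:,:,::-1],None,fx=4.5,fy=4.5,interpolation=2))
E
```

```text
[0.6481 0.0733 0.3742]
clamp [162.8 165.3] 0.73 [ 0.5254 -0.0017  0.    ]
jaw_pointer [142.5 196.8] 0.68 [ 0.509  -0.0322  0.042 ]
jaw_pointer [209.6 273.2] 0.54 [ 0.5877 -0.1377  0.042 ]
thumb_wall [136.5 180.2] 0.82 [ 0.5181 -0.0024  0.076 ]
release_top [139.3 197.7] 0.77 [ 0.5088 -0.0302  0.052 ]
```

View pics/w0.png

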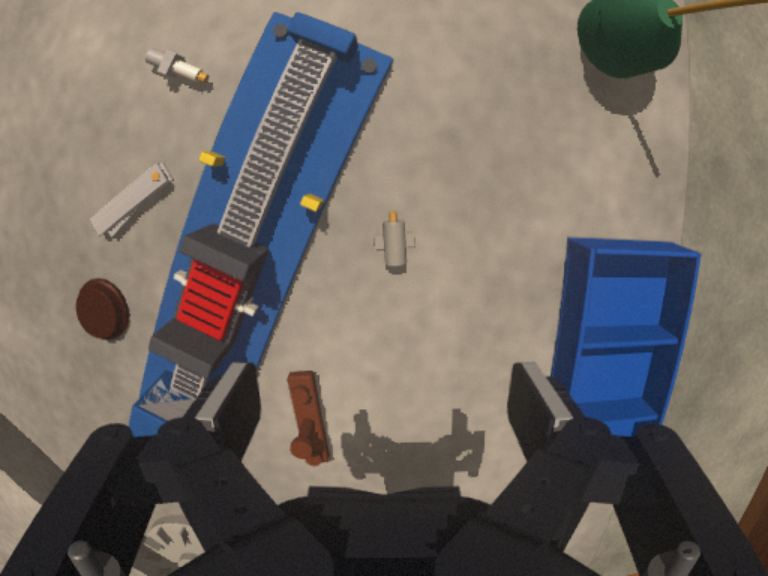

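View pics/s1.png

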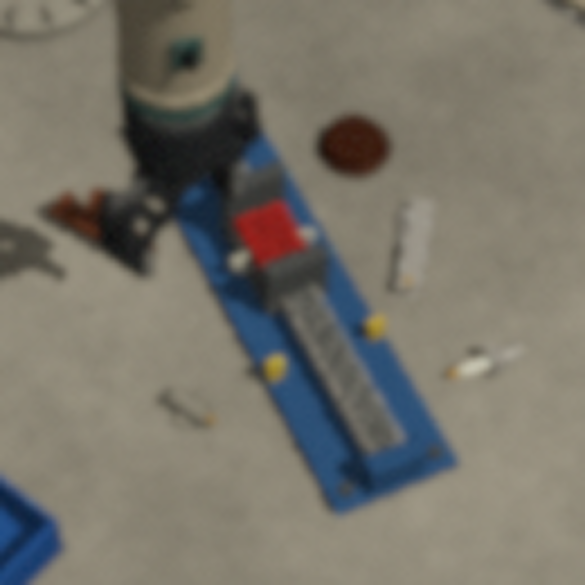

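The wrist picture shows the jaw with its red pad at (210,298), the thumb wall at (222,250) and the yellow marker tops at (211,158) and (311,202). The white pointers are at (180,277) and (246,308), and the puller is nearby at (308,415). The scene crop agrees: the jaw must travel towards the end block, away from the robot. Next I'll measure the colour blobs.

```bash
cat >> h.py <<'E'
def blobs(im,kind,box):
    hsv=cv2.cvtColor(im,cv2.COLOR_RGB2HSV);h,s,v=[hsv[...,k].astype(int) for k in range(3)]
    m={'y':(h>18)&(h<32)&(s>150)&(v>120),'r':((h<6)|(h>174))&(s>190)&(v>110),'w':(s<60)&(v>165)}[kind]
    k=np.zeros_like(m);x0,y0,x1,y1=box;k[y0:y1,x0:x1]=m[y0:y1,x0:x1]
    n,l,st,c=cv2.connectedComponentsWithStats(k.astype(np.uint8));return [(int(st[i,4]),c[i]) for i in np.argsort(-st[:,4]) if i>0 and st[i,4]>8][:4]
E
python3 - <<'E'
from h import *
np.set_printoptions(precision=4,suppress=True)
T=wT();im,d=look('wrist')
for k,box,z in(('y',(120,90,230,150),.033),('r',(100,160,180,240),.052),('w',(100,170,185,225),.03)):
    for a,c in blobs(im,k,box): print(k,a,c,atz(wray(T,c),z))
for c in('scene','side'):
    i2,d2=look(c);
    for k in 'yr':
        for a,p in blobs(i2,k,(190,120,330,260)): print(c,k,a,p,dep(c,d2,p))
# base plate corners (viewed image /1.5), top z .01
for p in((276,13),(393,60),(131,432)): print(p,atz(wray(T,np.array(p)/1.5),.01))
E
```

```text
y 96 [207.1354 134.5521] [0.5923 0.0405 0.033 ]
y 83 [138.8072 104.8795] [0.5093 0.0795 0.033 ]
r 1006 [137.8032 201.7962] [ 0.5061 -0.0354  0.052 ]
w 53 [164.3774 205.8302] [ 0.5328 -0.0479  0.03  ]
w 42 [119.9048 184.9048] [ 0.4733 -0.0201  0.03  ]
w 26 [106.5    192.8077] [ 0.4513 -0.0307  0.03  ]
scene r 94 [249.0851 171.3404] [ 0.5088 -0.039   0.0516]
side y 185 [229.6162 129.2757] [ 0.8133 -0.348   0.148 ]
side y 160 [313.9438 122.7812] [ 0.5529 -0.5956  0.1378]
side y 106 [230.3679 160.5   ] [ 0.812  -0.3485  0.0209]
side y 34 [241.0882 220.3235] [0.5881 0.0461 0.0277]
side r 1957 [291.6673 139.0465] [ 0.6198 -0.52    0.0827]
side r 109 [280.3945 207.6514] [ 0.495  -0.0293  0.0527]
(276, 13) [0.5597 0.201  0.01  ]
(393, 60) [0.6559 0.155  0.01  ]
(131, 432) [ 0.3645 -0.2046  0.01  ]
```

The marker blobs are 92 mm apart, as they should be. The bar direction is about (.428,.904) and the travel is about 105 mm. I'll hover over the jaw with the hand shut and turned 25.4°.

```bash
python3 -m crank '{"rot":[[0,0,0.05],[0,0,0.13],[0,0,0.22],[0,0,0.27],[0,0,0.282],[0,0,0.282],[0,0,0.282],[0,0,0.282],[0,0,0.282],[0,0,0.282]],"slide":[[-0.02,-0.1,0.03],[-0.04,-0.25,0.08],[-0.07,-0.4,0.14],[-0.09,-0.5,0.18],[-0.1,-0.55,0.2],[-0.1,-0.564,0.2],[-0.1,-0.564,0.2],[-0.1,-0.564,0.2],[-0.1,-0.564,0.2],[-0.1,-0.564,0.2]],"hand":[1,1,1,1,1,1,1,1,1,1]}' 20
python3 - <<'E'
from h import *
np.set_printoptions(precision=4,suppress=True)
T=wT();im,d=look('wrist');print(T[:3,3])
for n,z in dict(clamp=0,jaw_pointer=.042,thumb_wall=.076,release_top=.052,marker=0).items():
    for k in robot.tip_of(n,'wrist')[:1]: print(n,np.array(k['at']),round(k['conf'],2),atz(wray(T,k['at']),z))
for k,z in(('y',.033),('r',.052),('w',.03)):
    for a,c in blobs(im,k,(100,50,420,330)): print(k,a,c,atz(wray(T,c),z))
cv2.imwrite('pics/w1.png',cv2.resize(im[:,:,::-1],None,fx=1.5,fy=1.5))
E
```

```text
t: 2.1
tool_pos: [0.5099, -0.0249, 0.144]
eef_rot: [0.0, 0.845, 0.535, 0.0]
wrist_force: [0.2, -0.8, -0.4]
finger_gap: 0.0
grip_force: 0.0
[0.5393 0.0413 0.3243]
clamp [257.8 147.5] 0.65 [ 0.5222 -0.0013  0.    ]
jaw_pointer [259.3 189.2] 0.83 [ 0.5081 -0.0339  0.042 ]
thumb_wall [256.2 160. ] 0.8 [ 0.5204 -0.0004  0.076 ]
release_top [256.3 189.9] 0.66 [ 0.5063 -0.0306  0.052 ]
y 127 [303.3937  85.5748] [0.5903 0.0401 0.033 ]
y 105 [209.5524  86.0381] [0.5079 0.0785 0.033 ]
r 1820 [257.2742 194.6544] [ 0.5051 -0.0353  0.052 ]
r 14 [255.8571 167.7857] [ 0.5151 -0.011   0.052 ]
w 20707 [369.8509 170.8256] [ 0.6221 -0.069   0.03  ]
w 8483 [147.0166 102.6653] [0.4427 0.095  0.03  ]
w 785 [255.8828  93.7643] [0.5449 0.0518 0.03  ]
w 154 [203.3117 209.7338] [ 0.4433 -0.0322  0.03  ]
```

View pics/w1.png

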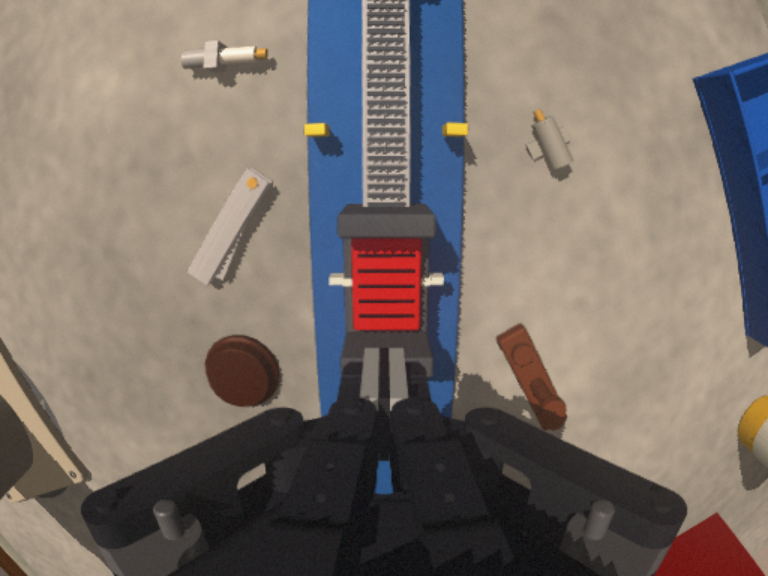

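The hand is aligned with the bar. The fingers stand about 8 mm past the pad's centre and within a millimetre or two sideways. I'll shift them 5 mm towards the thumb wall and descend onto the pad.

```bash
python3 -m crank '{"rot":[[0,0,0],[0,0,0],[0,0,0],[0,0,0],[0,0,0],[0,0,0],[0,0,0]],"slide":[[0.02,0,0.06],[0.02,0,0.16],[0.02,0,0.26],[0.02,0,0.32],[0.02,0,0.345],[0.02,0,0.35],[0.02,0,0.35]],"hand":[1,1,1,1,1,1,1]}'
python3 -m crank '{"rot":[[0,0,0],[0,0,0],[0,0,0],[0,0,0],[0,0,0],[0,0,0]],"slide":[[0,0,0.01],[0,0,0.02],[0,0,0.03],[0,0,0.04],[0,0,0.042],[0,0,0.042]],"hand":[1,1,1,1,1,1]}'
```

```text
t: 3.1
tool_pos: [0.5116, -0.0205, 0.0568]
eef_rot: [0.0, 0.845, 0.534, 0.0]
wrist_force: [1.0, -0.2, -0.5]
finger_gap: -0.0004
grip_force: 0.0
t: 3.7
tool_pos: [0.5111, -0.0204, 0.0458]
eef_rot: [-0.0, 0.845, 0.534, -0.0]
wrist_force: [-0.3, 0.5, 0.0]
finger_gap: 0.0001
grip_force: 0.0
```

```bash
python3 - <<'E'
from h import *
T=wT();im,d=look('wrist');s=look('side')[0][160:250,215:335]
cv2.imwrite('pics/w2.png',np.hstack([cv2.resize(im[100:320,170:350,::-1],(390,477)),cv2.resize(s[:,:,::-1],(400,477),interpolation=2)]))
print(robot.get_obs()['wrist_force'],robot.get_obs()['moment'])
E
```

```text
[ 0.64146987 -0.32687221 -0.7405065 ] [-0.01418846  0.02710673  0.04817791]
```

View pics/w2.png

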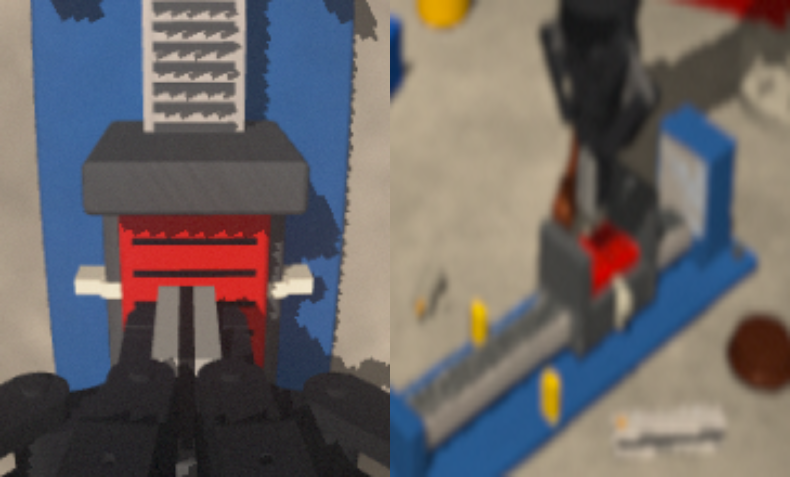

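The fingers are between the walls over the pad, with the tips near (187,300), but the force reads zero. I'll go down further in small steps.

```bash
python3 -m crank '{"rot":[[0,0,0],[0,0,0],[0,0,0]],"slide":[[0,0,0.01],[0,0,0.012],[0,0,0.012]],"hand":[1,1,1]}'; python3 -m crank '{"rot":[[0,0,0],[0,0,0]],"slide":[[0,0,0.008],[0,0,0.008]],"hand":[1,1]}'
```

```text
t: 4.1
tool_pos: [0.511, -0.0205, 0.0428]
eef_rot: [-0.0, 0.845, 0.534, -0.0]
wrist_force: [0.5, 0.5, 0.3]
finger_gap: 0.0002
grip_force: 0.0
t: 4.3
tool_pos: [0.511, -0.0204, 0.0407]
eef_rot: [-0.0, 0.845, 0.534, -0.0]
wrist_force: [-0.5, -0.1, 0.1]
finger_gap: -0.0006
grip_force: 0.0
```

```bash
python3 - <<'E'
from h import *
np.set_printoptions(precision=4,suppress=True)
T=wT();im,d=look('wrist');o=robot.get_obs()
print('tcp px',wproj(T,o['tool_pos']),o['wrist_force'],o['tool_pos'])
for z in(.044,.052): print('release',wproj(T,[.506,-.032,z]))
for p in((255,222),(257,232),(257,240),(245,215),(272,215),(270,225),(256,208),(275,205)):
    dz=d[p[1],p[0]];r=wray(T,p);cosz=(T[:3,:3].T@r[1])[2];print(p,dz,im[p[1],p[0]],r[0]+r[1]*dz/cosz)
cv2.imwrite('pics/w3.png',cv2.resize(im[140:300,190:330,::-1],(600,600),interpolation=0))
print(blobs(im,'r',(100,50,420,330)),robot.get_obs()['t'])
E
```

```text
tcp px [257.9704 219.3877] [-0.6488  0.1534 -0.4142] [ 0.511  -0.0204  0.0408]
release [258.5545 238.9216]
release [258.6692 244.3739]
(255, 222) 0.18061213 [216  42  39] [ 0.5107 -0.0167  0.0532]
(257, 232) 0.14980283 [53 37 37] [ 0.5146 -0.0109  0.0832]
(257, 240) 0.14175345 [50 36 36] [ 0.5145 -0.0112  0.0918]
(245, 215) 0.1788775 [53 37 39] [ 0.5073 -0.0098  0.0535]
(272, 215) 0.17947969 [51 37 36] [ 0.5219 -0.017   0.053 ]
(270, 225) 0.18192963 [215  42  38] [ 0.5181 -0.0227  0.0525]
(256, 208) 0.17885114 [111  32  30] [ 0.515  -0.009   0.0523]
(275, 205) 0.17829753 [114  34  32] [ 0.5262 -0.0122  0.0524]
[(1394, array([259.769 , 225.5344])), (88, array([270.1932, 208.7159])), (21, array([253.6667, 210.5238])), (13, array([243.9231, 210.6923]))] 4.35
```

View pics/w3.png

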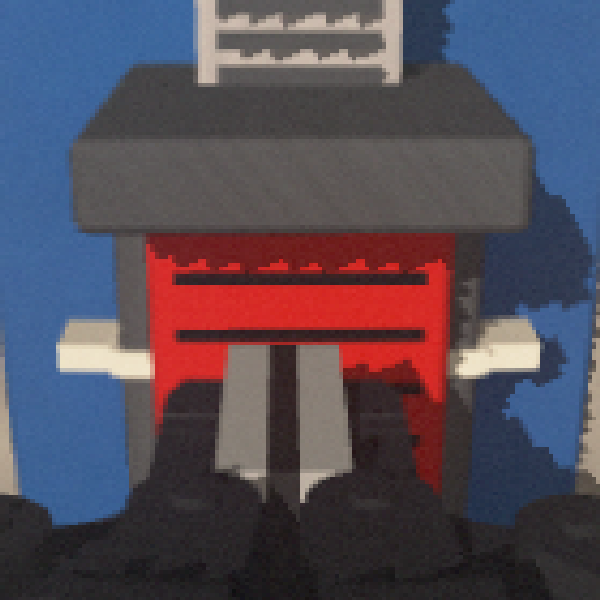

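```bash
python3 - <<'E'
from h import *
np.set_printoptions(precision=4,suppress=True)
T=wT();im,d=look('wrist')
print(robot.camera_info('wrist'))
for r in range(224,266,3):
  print(r,[ (round(float(d[r,c]),3),round(float(atz(wray(T,(c,r)),0)[2]+ (wray(T,(c,r))[0]+wray(T,(c,r))[1]*d[r,c]/(T[:3,:3].T@wray(T,(c,r))[1])[2])[2]),3)) for c in(250,258,265)])
for c in('scene','side'):
    i=robot.camera_info(c);im,d=look(c);M=np.array(i['world_from_camera'])
    v,u=np.mgrid[:384,:512];P=np.stack([(u-i['cx'])/i['fx']*d,(v-i['cy'])/i['fy']*d,d],-1)@M[:3,:3].T+M[:3,3]
    tcp=np.array([.511,-.0204]);q=(P[...,:2]-tcp)@np.array([[.429,.903],[.903,-.429]])
    # q0 along bar-ish, q1 across
    k=(abs(q[...,0])<.03)&(abs(q[...,1])<.025)&(P[...,2]>.03)&(P[...,2]<.14)&(d>0)
    for r in np.unique(v[k]): 
        s=k[r]; print(c,r,[(int(a),round(float(P[r,a,2]),3),round(float(q[r,a,0])*1e3),round(float(q[r,a,1])*1e3),im[r,a].tolist()) for a in np.where(s)[0][::4]])
E
```

```text
{'fx': 297.3186396354542, 'fy': 297.3186396354542, 'cx': 255.58518720235205, 'cy': 192.6247262264683, 'hand_eye': array([[ 0.0004, -0.9575, -0.2885,  0.0725],
       [ 1.    ,  0.0003,  0.0004, -0.0016],
       [-0.0002, -0.2885,  0.9575, -0.1802],
       [ 0.    ,  0.    ,  0.    ,  1.    ]])}
224 [(0.183, 0.051), (0.182, 0.052), (0.183, 0.052)]
227 [(0.182, 0.053), (0.184, 0.051), (0.183, 0.052)]
230 [(0.183, 0.052), (0.183, 0.053), (0.182, 0.054)]
233 [(0.15, 0.084), (0.149, 0.084), (0.151, 0.083)]
236 [(0.145, 0.088), (0.147, 0.087), (0.146, 0.087)]
239 [(0.143, 0.09), (0.144, 0.09), (0.143, 0.091)]
242 [(0.14, 0.094), (0.139, 0.095), (0.139, 0.095)]
245 [(0.137, 0.097), (0.136, 0.098), (0.136, 0.098)]
248 [(0.133, 0.101), (0.134, 0.1), (0.133, 0.101)]
251 [(0.13, 0.104), (0.13, 0.104), (0.129, 0.105)]
254 [(0.127, 0.107), (0.127, 0.107), (0.128, 0.106)]
257 [(0.125, 0.11), (0.125, 0.11), (0.125, 0.109)]
260 [(0.123, 0.111), (0.124, 0.11), (0.123, 0.111)]
263 [(0.12, 0.115), (0.12, 0.114), (0.12, 0.115)]
scene 160 [(254, 0.136, -2, -6, [23, 24, 24])]
scene 161 [(246, 0.138, -9, 2
[... 5301 characters left out ...]
 0.053, -15, -21, [189, 3, 0]), (287, 0.048, -30, -24, [152, 26, 21])]
side 210 [(275, 0.053, 7, -10, [128, 47, 43]), (279, 0.05, -5, -14, [196, 8, 0]), (283, 0.048, -16, -20, [178, 18, 7])]
side 211 [(275, 0.053, 11, -14, [119, 44, 41]), (280, 0.049, -4, -20, [193, 10, 0]), (284, 0.044, -20, -21, [143, 58, 49])]
side 212 [(275, 0.052, 14, -17, [109, 41, 38]), (279, 0.047, 0, -20, [180, 13, 0]), (283, 0.045, -13, -24, [159, 114, 96])]
side 213 [(275, 0.052, 18, -22, [102, 41, 38]), (279, 0.046, 2, -22, [151, 34, 29])]
side 214 [(275, 0.05, 19, -23, [94, 41, 38]), (279, 0.043, 2, -23, [123, 57, 53])]
side 215 [(275, 0.046, 18, -22, [88, 49, 46])]
side 216 [(275, 0.042, 18, -22, [79, 60, 58])]
```

All three cameras put the physical fingertips at z≈0.082 while the TCP reads 0.041. The real tips therefore end about 41 mm short of the stated TCP, so I'll trust the cameras. Before going lower I'll check that the knuckles and the body clear the walls.

```bash
python3 - <<'E'
from h import *
o=robot.get_obs();tp=np.array(o['tool_pos']);print(o['t'],tp)
v,u=np.mgrid[:384,:512]
def prof(name,P,ok):
    q=(P[...,:2]-tp[:2])@np.array([[.429,.903],[.903,-.429]])
    k=ok&(abs(q[...,0])<.075)&(abs(q[...,1])<.08)
    for z in np.arange(.078,.22,.008):
        m=k&(P[...,2]>=z)&(P[...,2]<z+.008)
        if m.sum()>3: print(name,round(z,3),m.sum(),'along',np.round(np.percentile(q[m][:,0],[2,98])*1e3),'across',np.round(np.percentile(q[m][:,1],[2,98])*1e3))
T=wT();im,d=look('wrist');i=robot.camera_info('wrist')
ax,ay=(u-i['cx'])/i['fx'],(v-i['cy'])/i['fy'];r=np.hypot(ax,ay)+1e-9
P=np.stack([ax/r*np.tan(r)*d,ay/r*np.tan(r)*d,d],-1)@T[:3,:3].T+T[:3,3];prof('wrist',P,(d>0)&(r<1.4))
for c in('scene','side'):
    i=robot.camera_info(c);im,d=look(c);M=np.array(i['world_from_camera'])
    P=np.stack([(u-i['cx'])/i['fx']*d,(v-i['cy'])/i['fy']*d,d],-1)@M[:3,:3].T+M[:3,3];prof(c,P,d>0)
E
```

```text
4.5 [ 0.51117656 -0.0204674   0.04092208]
wrist 0.078 257 along [-54.  10.] across [-7.  5.]
wrist 0.086 373 along [ 5. 10.] across [-14.  11.]
wrist 0.094 443 along [ 5. 11.] across [-14.  12.]
wrist 0.102 502 along [ 5. 11.] across [-14.  11.]
wrist 0.11 638 along [-11.  11.] across [-8.  5.]
wrist 0.118 1088 along [-7. 13.] across [-27.  24.]
wrist 0.126 2613 along [-9. 13.] across [-36.  33.]
wrist 0.134 3665 along [-9. 12.] across [-40.  37.]
wrist 0.142 3516 along [-8. 16.] across [-47.  44.]
wrist 0.15 5396 along [-8. 17.] across [-52.  49.]
wrist 0.158 6355 along [ 2. 17.] across [-57.  54.]
wrist 0.166 8431 along [ 1. 19.] across [-59.  56.]
wrist 0.174 4589 along [ 3. 20.] across [-49.  46.]
wrist 0.182 101 along [18. 20.] across [-20.  17.]
scene 0.078 28 along [-47.  38.] across [-20.  28.]
scene 0.086 8 along [-5. 12.] across [-4. 13.]
scene 0.094 11 along [ 1. 11.] across [-9. 12.]
scene 0.102 9 along [ 2. 12.] across [-11.  14.]
scene 0.11 7 along [ 5. 11.] across [-4. 10.]
scene 0.118 10 along [ 6. 12.] across [-25.  22.]
scene 0.126 36 along [-12.  13.] across [-34. 
[... 750 characters left out ...]
   8.]
side 0.11 20 along [ 0. 13.] across [-17.   7.]
side 0.118 30 along [-11.  15.] across [-32.  24.]
side 0.126 56 along [-8. 15.] across [-37.  32.]
side 0.134 55 along [-9. 15.] across [-44.  37.]
side 0.142 68 along [-11.  19.] across [-50.  41.]
side 0.15 78 along [-10.  19.] across [-57.  50.]
side 0.158 84 along [-8. 20.] across [-63.  54.]
side 0.166 106 along [-9. 20.] across [-64.  54.]
side 0.174 71 along [-2. 21.] across [-52.  40.]
side 0.182 82 along [-5. 21.] across [-44.  33.]
side 0.19 45 along [-4. 14.] across [-44.  22.]
side 0.198 23 along [-4. 32.] across [-41. -12.]
side 0.206 69 along [-13.  38.] across [-40.  12.]
side 0.214 68 along [-13.  40.] across [-40.  15.]
```

Only parts within 13 mm along the bar lie close above the tips, and the body is far above, so going lower is clear. I'll descend about 28 mm, then feel for the pad.

```bash
python3 -m crank '{"rot":[[0,0,0],[0,0,0],[0,0,0],[0,0,0],[0,0,0]],"slide":[[0,0,0.03],[0,0,0.07],[0,0,0.1],[0,0,0.108],[0,0,0.108]],"hand":[1,1,1,1,1]}'; python3 -m crank '{"rot":[[0,0,0],[0,0,0],[0,0,0]],"slide":[[0,0,0.008],[0,0,0.016],[0,0,0.016]],"hand":[1,1,1]}'; python3 -m crank '{"rot":[[0,0,0],[0,0,0],[0,0,0]],"slide":[[0,0,0.008],[0,0,0.012],[0,0,0.012]],"hand":[1,1,1]}'
```

```text
t: 5.15
tool_pos: [0.5106, -0.0204, 0.0134]
eef_rot: [-0.0, 0.845, 0.534, -0.001]
wrist_force: [-1.7, 0.0, 2.5]
finger_gap: 0.0001
grip_force: 1.3
t: 5.45
tool_pos: [0.5108, -0.0204, 0.01]
eef_rot: [-0.0, 0.845, 0.535, -0.0]
wrist_force: [-1.5, 0.4, 4.8]
finger_gap: -0.0
grip_force: 2.6
t: 5.75
tool_pos: [0.5107, -0.0204, 0.0071]
eef_rot: [-0.0, 0.845, 0.534, -0.0]
wrist_force: [-2.6, -0.2, 6.2]
finger_gap: 0.0
grip_force: 3.2
```

The pad is about 7 mm down at 6 N. Now I'll push along the bar, stopping short to look.

```bash
python3 -m crank '{"rot":[[0,0,0],[0,0,0],[0,0,0],[0,0,0],[0,0,0],[0,0,0],[0,0,0],[0,0,0],[0,0,0],[0,0,0],[0,0,0],[0,0,0],[0,0,0],[0,0,0]],"slide":[[0.015,0,0.002],[0.03,0,0.002],[0.045,0,0.002],[0.07,0,0.002],[0.1,0,0.002],[0.13,0,0.002],[0.16,0,0.002],[0.2,0,0.002],[0.24,0,0.002],[0.28,0,0.002],[0.32,0,0.002],[0.34,0,0.002],[0.36,0,0.002],[0.36,0,0.002]],"hand":[1,1,1,1,1,1,1,1,1,1,1,1,1,1]}'
cat > m.py <<'E'
from h import *
np.set_printoptions(precision=4,suppress=True)
T=wT();im,d=look('wrist');u=np.array([.429,.903]);g={}
def pos(c):
    c=np.array(c);dz=np.median([x for x in d[int(c[1])-1:int(c[1])+2,int(c[0])-1:int(c[0])+2].ravel() if x>0]);r=wray(T,c);return r[0]+r[1]*dz/(T[:3,:3].T@r[1])[2]
for k in 'yw':
    for a,c in blobs(im,k,(190,60,330,300)):
        p=pos(c);q=p-robot.get_obs()['tool_pos'];print(k,a,c,p,'along',p[:2]@u,'across',p[:2]@np.array([.903,-.429]))
for n in('scene','side','wrist'):
    if n!='wrist': look(n)
    for t in('jaw_pointer','thumb_wall','marker'):
        for k in robot.tip_of(t,n)[:1]:
            z={'jaw_pointer':.042,'thumb_wall':.076,'marker':0}[t];R=wray(T,k['at']) if n=='wrist' else ray(n,k['at'])
            print(n,t,round(k['conf'],2),atz(R,z)[:2]@u)
o=robot.get_obs();print(o['t'],o['tool_pos'],'tcp along',o['tool_pos'][:2]@u)
import sys;cv2.imwrite(f'pics/{sys.argv[1]}.png',cv2.resize(im[60:300,170:350,::-1],(450,600),interpolation=2))
E
python3 m.py p1
```

```text
t: 7.15
tool_pos: [0.5491, 0.0611, 0.0067]
eef_rot: [-0.0, 0.845, 0.535, -0.001]
wrist_force: [-4.1, -0.0, 6.8]
finger_gap: 0.0002
grip_force: 3.3
y 110 [191.7182 230.3818] [0.5151 0.0799 0.0307] along 0.29309237238208624 across 0.4308524010632552
y 34 [327.6765 238.7059] [0.5849 0.0422 0.0334] along 0.2890357032560837 across 0.5101128645435935
w 2393 [258.9419 116.7543] [0.5779 0.1215 0.0377] along 0.35765941483887864 across 0.469691299260227
w 349 [205.6017 257.3381] [0.5177 0.0646 0.0398] along 0.2804618823386894 across 0.43972881196643354
w 312 [315.2596 256.9263] [0.5742 0.0382 0.0402] along 0.28086215272389475 across 0.5021053376134007
w 68 [252.3382  96.3676] [0.5793 0.1322 0.0366] along 0.3679210945931783 across 0.4663943680069985
scene jaw_pointer 0.78 0.26092963254040147
scene thumb_wall 0.53 0.3087211066622594
scene marker 0.37 0.29128276640055856
side jaw_pointer 0.81 0.2630586310862561
side thumb_wall 0.64 0.31700869287119204
side marker 0.55 0.28212885467193843
wrist thumb_wall 0.59 0.31184052801971895
7.75 [0.5491 0.0611 0.0068] tcp along 0.2907893308564067
```

View pics/p1.png

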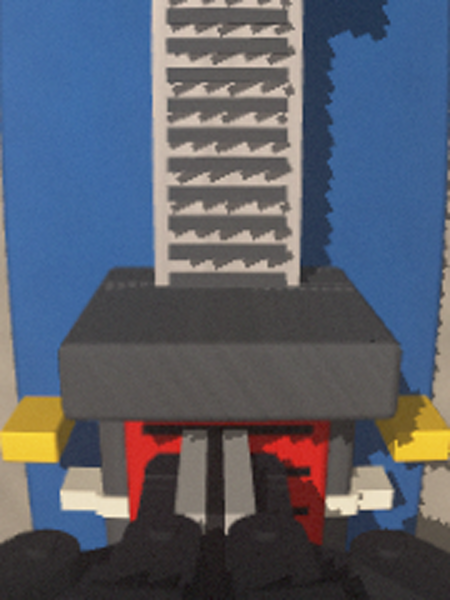

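The jaw has followed by about 80 mm, with the white pointers at rows 468-510 still short of the yellow blocks at rows 395-460. I'll read exact profiles from the depth image.

```bash
cat > s.py <<'E'
from h import *
import sys
T=wT();u=np.array([.429,.903]);w=np.array([.903,-.429])
d=np.median([look('wrist')[1] for _ in range(4)],0);im=look('wrist')[0]
for c,a,b in [tuple(map(int,x.split(','))) for x in sys.argv[1:]]:
    print('col',c)
    for r in range(a,b,2):
        R=wray(T,(c,r));p=R[0]+R[1]*d[r,c]/(T[:3,:3].T@R[1])[2];print(r,im[r,c],'s %.1f z %.1f across %.1f'%(p[:2]@u*1e3,p[2]*1e3,p[:2]@w*1e3))
E
python3 s.py 185,212,252 200,240,270 318,240,270 232,190,236
```

```text
col 185
212 [ 68 104 156] s 296.7 z 9.8 across 422.3
214 [ 68 105 158] s 295.6 z 10.7 across 422.4
216 [ 70 103 157] s 294.3 z 10.7 across 422.3
218 [135 125 126] s 292.8 z 10.5 across 422.2
220 [181 145  46] s 292.9 z 14.3 across 423.1
222 [182 145  50] s 293.4 z 18.7 across 424.1
224 [185 146  48] s 293.3 z 21.7 across 424.8
226 [186 148  52] s 293.4 z 25.1 across 425.6
228 [188 150  50] s 293.3 z 27.9 across 426.2
230 [189 148  51] s 293.0 z 30.2 across 426.7
232 [186 148  49] s 293.2 z 33.4 across 427.4
234 [245 212  64] s 292.2 z 33.9 across 427.4
236 [242 205  57] s 291.1 z 34.4 across 427.5
238 [242 204  59] s 290.1 z 34.9 across 427.5
240 [241 202  57] s 288.4 z 34.1 across 427.1
242 [239 200  54] s 287.1 z 34.2 across 427.0
244 [212 170  73] s 286.1 z 34.6 across 427.0
246 [ 70 106 155] s 272.0 z 10.0 across 420.2
248 [ 66 100 150] s 270.5 z 10.1 across 420.1
250 [ 68 103 154] s 269.1 z 10.2 across 420.0
col 200
240 [46 55 76] s 276.9 z 10.0 across 431.0
242 [49 58 80] s 275.2 z 9.7 across 430.9
244 [48 54 78] s 274.0 z 10.3 across 430.9
246 [76 78 87] s 272.4 z 10.0 across 
[... 1490 characters left out ...]
across 458.9
204 [89 85 84] s 325.3 z 76.4 across 458.8
206 [91 88 86] s 324.3 z 76.0 across 458.8
208 [89 85 84] s 323.5 z 76.2 across 458.8
210 [90 87 84] s 322.5 z 75.8 across 458.7
212 [84 81 80] s 321.8 z 76.3 across 458.7
214 [89 84 82] s 321.1 z 76.5 across 458.7
216 [88 84 82] s 319.9 z 75.7 across 458.6
218 [88 84 82] s 319.2 z 76.1 across 458.7
220 [89 85 84] s 318.3 z 76.1 across 458.6
222 [88 84 84] s 317.4 z 76.0 across 458.6
224 [89 84 82] s 316.5 z 75.8 across 458.6
226 [82 80 75] s 315.8 z 76.2 across 458.6
228 [87 41 39] s 314.7 z 75.9 across 458.5
230 [45 25 27] s 300.1 z 45.1 across 455.8
232 [35 27 29] s 298.8 z 44.6 across 455.7
234 [95 32 31] s 297.2 z 43.8 across 455.6
```

The depth profiles are consistent. The pointer centre is at s=279.2 mm, which agrees with the wall faces, and the marker centre is at s=289.2 mm. That leaves 10.0 mm to go, with the pad fully pressed (z≈44).

```bash
python3 -m crank '{"rot":[[0,0,0],[0,0,0],[0,0,0],[0,0,0],[0,0,0],[0,0,0]],"slide":[[0.01,0,0],[0.02,0,0],[0.03,0,0],[0.038,0,0],[0.04,0,0],[0.04,0,0]],"hand":[1,1,1,1,1,1]}'
python3 s.py 185,230,260 200,244,266 318,244,266 232,192,238
```

```text
t: 8.6
tool_pos: [0.5529, 0.0693, 0.0067]
eef_rot: [-0.0, 0.845, 0.534, -0.001]
wrist_force: [-3.4, -2.0, 6.2]
finger_gap: 0.0001
grip_force: 3.3
col 185
230 [ 67  99 151] s 293.3 z 10.5 across 421.4
232 [184 148  50] s 293.4 z 13.9 across 422.2
234 [182 146  50] s 292.9 z 15.9 across 422.6
236 [182 146  46] s 292.8 z 18.8 across 423.3
238 [186 148  47] s 293.0 z 22.1 across 424.0
240 [188 145  50] s 293.0 z 24.9 across 424.6
242 [188 146  48] s 293.0 z 27.8 across 425.3
244 [186 146  46] s 293.2 z 30.8 across 426.0
246 [210 166  51] s 293.6 z 34.1 across 426.7
248 [244 208  59] s 291.9 z 33.5 across 426.4
250 [242 205  57] s 291.0 z 34.3 across 426.5
252 [241 205  59] s 289.4 z 33.9 across 426.3
254 [241 202  57] s 288.5 z 34.8 across 426.4
256 [240 201  54] s 286.7 z 34.0 across 426.0
258 [132 122 100] s 285.4 z 34.1 across 425.9
col 200
244 [64 63 68] s 283.0 z 10.1 across 430.8
246 [70 75 83] s 281.5 z 10.2 across 430.7
248 [179 167 144] s 290.1 z 29.5 across 434.7
250 [178 162 140] s 290.2 z 32.2 across 435.2
252 [179 163 144] s 290.2 z 34.8 across 435.6
254 [179 165 143] s 290.
[... 1061 characters left out ...]
oss 458.8
206 [91 89 84] s 333.3 z 75.8 across 458.8
208 [90 89 88] s 332.5 z 75.8 across 458.7
210 [91 88 86] s 331.8 z 76.1 across 458.7
212 [84 80 80] s 330.9 z 76.1 across 458.7
214 [90 84 82] s 330.2 z 76.5 across 458.7
216 [91 84 82] s 329.2 z 76.0 across 458.7
218 [89 86 83] s 328.5 z 76.5 across 458.7
220 [90 87 84] s 327.6 z 76.4 across 458.7
222 [91 86 86] s 326.7 z 76.3 across 458.6
224 [85 81 82] s 326.0 z 76.9 across 458.6
226 [86 81 79] s 324.9 z 76.3 across 458.6
228 [70 58 56] s 323.7 z 75.6 across 458.5
230 [54 32 32] s 308.7 z 44.0 across 455.7
232 [40 32 31] s 308.0 z 45.0 across 455.7
234 [85 38 37] s 306.5 z 44.3 across 455.6
236 [145  37  33] s 305.4 z 44.4 across 455.6
```

The jaw is about 1 mm short (288.1 against 289.1), so I'll nudge it a little more.

```bash
python3 -m crank '{"rot":[[0,0,0],[0,0,0],[0,0,0]],"slide":[[0.003,0,0],[0.005,0,0],[0.005,0,0]],"hand":[1,1,1]}'
python3 s.py 185,236,246 200,248,256 318,248,256 232,190,198
```

```text
t: 9.15
tool_pos: [0.5534, 0.0702, 0.0067]
eef_rot: [-0.0, 0.845, 0.534, -0.001]
wrist_force: [-3.8, -0.6, 6.2]
finger_gap: 0.0002
grip_force: 3.3
col 185
236 [183 146  51] s 292.9 z 16.9 across 422.7
238 [183 144  46] s 293.1 z 20.2 across 423.5
240 [184 146  47] s 293.2 z 23.2 across 424.2
242 [188 148  48] s 292.9 z 25.4 across 424.6
244 [187 149  50] s 292.6 z 27.5 across 425.1
col 200
248 [176 164 140] s 291.3 z 29.9 across 434.8
250 [179 164 143] s 291.0 z 31.8 across 435.1
252 [180 164 143] s 291.1 z 34.6 across 435.6
254 [177 164 141] s 291.9 z 38.4 across 436.3
col 318
248 [181 165 143] s 291.4 z 30.1 across 505.5
250 [180 166 143] s 291.8 z 33.5 across 504.9
252 [177 166 140] s 292.3 z 36.8 across 504.2
254 [180 166 144] s 291.7 z 38.2 across 504.0
col 232
190 [66 66 66] s 338.2 z 66.1 across 458.1
192 [66 65 64] s 338.0 z 68.6 across 458.3
194 [72 70 67] s 338.1 z 71.7 across 458.5
196 [66 62 62] s 338.0 z 74.1 across 458.7
```

The pointer is now at 289.05 against the marker's 289.0. I'll lift straight up to let the release spring back.

```bash
python3 -m crank '{"rot":[[0,0,0],[0,0,0],[0,0,0],[0,0,0],[0,0,0],[0,0,0],[0,0,0],[0,0,0],[0,0,0]],"slide":[[0,0,-0.015],[0,0,-0.04],[0,0,-0.1],[0,0,-0.2],[0,0,-0.32],[0,0,-0.42],[0,0,-0.48],[0,0,-0.5],[0,0,-0.5]],"hand":[1,1,1,1,1,1,1,1,1]}'
python3 - <<'E'
from h import *
T=wT();u=np.array([.429,.903])
d=np.median([look('wrist')[1] for _ in range(5)],0);im=look('wrist')[0]
v,c=np.mgrid[:384,:512];i=robot.camera_info('wrist');ax,ay=(c-i['cx'])/i['fx'],(v-i['cy'])/i['fy'];r=np.hypot(ax,ay)+1e-9
P=np.stack([ax/r*np.tan(r)*d,ay/r*np.tan(r)*d,d],-1)@T[:3,:3].T+T[:3,3]
s=P[...,:2]@u;a=P[...,:2]@np.array([.903,-.429])-.4705;z=P[...,2];box=(s>.2)&(s<.36)
def rep(n,m): print(n,m.sum(),'s',np.round(np.percentile(s[m],[3,97])*1e3,1),'z',np.round(np.median(z[m])*1e3,1))
rep('marker',box&(abs(abs(a)-.046)<.006)&(z>.032)&(z<.037)&(im[...,2]<90)&(im[...,0]>200))
rep('pointer',box&(abs(a)>.029)&(abs(a)<.038)&(z>.038)&(z<.043)&(im[...,2]>150))
rep('thumb top',box&(abs(a)<.025)&(abs(z-.076)<.002)&(s>.31))
rep('pad',box&(im[...,0]>180)&(im[...,1]<70)&(abs(a)<.02)&(s>.27)&(s<.31))
print(robot.get_obs()['t'])
cv2.imwrite('pics/f.png',cv2.resize(im[:,:,::-1],None,fx=1.5,fy=1.5))
E
```

```text
t: 10.3
tool_pos: [0.5553, 0.0713, 0.132]
eef_rot: [0.0, 0.845, 0.535, 0.001]
wrist_force: [0.2, 0.3, -0.3]
finger_gap: -0.0002
grip_force: 0.0
marker 159 s [287.2 294.3] z 35.3
pointer 77 s [288.1 292.3] z 41.4
thumb top 1001 s [325.9 338.8] z 77.3
pad 1307 s [272.4 308.1] z 53.4
10.6
```

View pics/f.png

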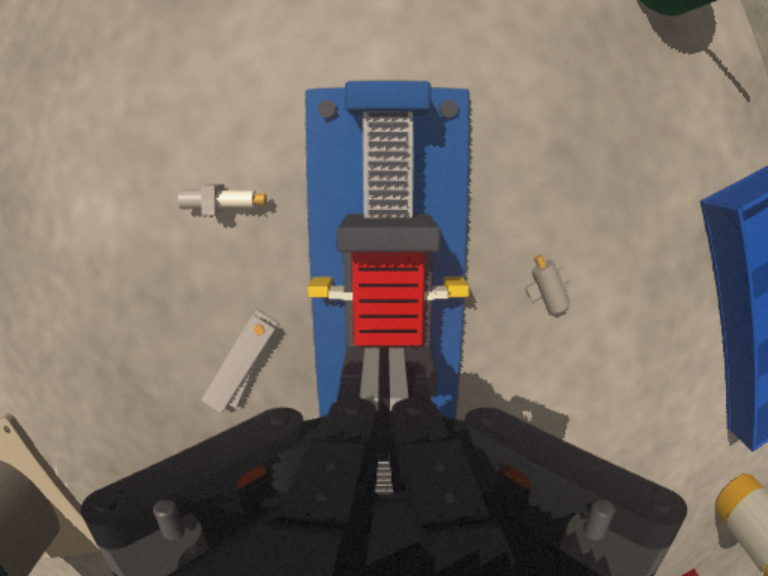

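The white pointers (340,294 and 437,293) stand level with the yellow blocks, the pad is back up at 52 mm, and the loose parts in view show no sign of being moved. The marker is at 290.7 mm and the pointer at 290.2 mm in this view. I'm handing the job in.

```bash
python3 -c "
from workcell import robot
print(robot.close_job())"
```

```text
the job is handed in; nothing more can be done
None
```

The job is handed in: the jaw's pointers are within about 0.5 mm of the yellow marker, the release is back up, and the loose parts I could see are where they were; the fingers carried the jaw by friction on the pressed pad and did not push on the thumb wall.

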